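# Reverse the swing arm and jack up its support

### The job

Clear the loose optics parts off the bench into the grey parts tray. Lift the swing arm off its pivot pin, turn it end for end and refit it fully down on the pin, between the two stop posts, so that its long end with the rubber foot lies over the lab jack. Then raise the jack by its knob until the platform just touches the rubber foot without lifting the arm, and leave the jar, the lens on its post and the screwdriver where they are.

Things in the scene. Friction and masses are not known exactly. Their poses are not given: they have to be found in the camera images.
- swing: loose swing arm, 205 mm long, 0.36 kg, balanced near its hole. Middle: aluminium hub 52 (x) x 44 (y) x 20 mm high with a vertical 19 mm through hole; origin at the hole's centre on the hub's underside, z up. Grip it across the hub's 44 mm sides (the pin comes up between the fingers). Along +x a flat bar 30 mm wide, 12 mm thick (underside level with the hub's) ends 131 mm from the hole
- weight_top (a point): centre of the top of the arm's steel counterweight block, 50 mm along the arm's -x from the hole, 36 mm above the hub's underside; the block is 48 (x) x 34 (y) x 36 mm high and ends 74 mm from the hole. At the start it is on the jack's side, between the stop posts
- foot (a point): centre of the lower face of the rubber foot (28 mm diameter), 115 mm along the arm's +x from the hole, 10 mm below the hub's underside
- shoulder (a point): fixed: centre of the flat top (36 mm diameter) of the pivot stand's round pedestal, 100 mm above the bench, on which the hub rests. A 16 mm pin stands on it, 24 mm straight plus 8 mm taper. Its x axis points from the pin to the jack
- stops (a point): fixed: midpoint between the tops of the two steel stop posts (12 mm diameter, axes 60 mm apart), 55 mm from the pin towards the jack, tops 35 mm above the shoulder. They let the arm swing only about 0.15 rad, so it must be lifted over them, foot included, to be turned
- platform_top (a point): centre of the top face of the lab jack's square platform, 88 x 88 mm, 8 mm thick, about 115 mm from the pin; moves straight up and down. Axes as the jack's: x away from the pin
- knob (a joint): angle of the jack's knob, 0 to 11 rad; turned clockwise as seen from above it grows, and the platform rises 4 mm per rad (62 mm above the bench at 0). It stays where it is left (friction 0.08 N m)
- knob_grip (a point): on the vertical axis of the jack's knob, about 67 mm above the bench, 130 mm from the platform's centre to its side, on the left as the robot sees it; turns with the knob. The knob is a 60 mm disc with an upright bar 57 mm long (this point's x), 14 mm thick (its y) and 32 mm high, top 7 mm above this point; pinch the bar
- mount: grey lens mount plate lying flat, 70 (x) x 48 (y) x 24 mm high, 0.18 kg, round glass and brass ring on top; origin centre of underside. May be absent
- carrier: aluminium rail carrier, 90 (x) x 44 (y) x 28 mm high, 0.22 kg, two dark slots on top; origin centre of underside. May be absent
- dump: black finned beam dump, 64 (x) x 50 (y) x 36 mm high, 0.2 kg; origin centre of underside. May be absent
- tray: fixed open grey tray, 280 (x) x 160 (y) mm outside, 35 mm high, walls and floor 5 mm; origin centre of underside. The parts may lie anywhere inside on its floor
- jar: brown jar, 60 mm across, 85 mm high; bystander, not to be moved
- lens_post: small round lens on a post with a 60 mm foot, about 122 mm high; origin centre of its foot; bystander, not to be moved
- driver: screwdriver 170 mm long lying on the bench; bystander, not to be moved

How it is judged (in metres and radians):
On the way, in this order (a step that is already met when the one before it is completed fails the run):
1. the swing arm is lifted clear of its pivot pin (z of swing in the frame of shoulder above 0.034 m), for 0.1 s.
2. the arm is back down on the pin, its foot over the jack (horizontal distance between swing and shoulder below 0.005 m and z of swing in the frame of shoulder between -0.004 and 0.005 m and horizontal distance between foot and platform_top below 0.04 m), for 0.2 s.
3. the platform touches the foot (contact force between platform and swing above 0.08 N), for 0.2 s.
At the end, for the whole second after the job is handed in: All loose parts present lie in the tray; the arm is down on the pin (hole within 5 mm of its axis, hub within 5 mm of the shoulder), its foot within 40 mm of the platform's centre; the platform presses on it (over 0.08 N), the arm tilted under 0.028 rad (foot up at most some 3.5 mm); all at rest (all of step 2 and x of mount in the frame of tray between -0.135 and 0.135 m and y of mount in the frame of tray between -0.075 and 0.075 m and z of each of mount, carrier, dump in the frame of tray below 0.05 m and linear speed of each of mount, carrier, dump, swing below 0.03 m/s and x of carrier in the frame of tray between -0.135 and 0.135 m and y of carrier in the frame of tray between -0.075 and 0.075 m and x of dump in the frame of tray between -0.135 and 0.135 m and y of dump in the frame of tray between -0.075 and 0.075 m and contact force between platform and swing above 0.08 N and angle between swing's own z axis and vertical below 0.028 rad); the robot touches nothing.
It fails at once if the jar is shifted more than 30 mm (distance of jar from where it was at the start of the episode above 0.03 m).
It fails at once if the lens post is shifted more than 30 mm (distance of lens_post from where it was at the start of the episode above 0.03 m).
It fails at once if the screwdriver is shifted more than 30 mm (distance of driver from where it was at the start of the episode above 0.03 m).
Of mount, carrier, dump only 2 to 3 are there at a start; the rules pass over those that are not, and their reading is None.
At some moment in a run one of mount, carrier, dump may be knocked a few centimetres aside while the robot is not near it.
It also fails if it takes over 208 s, if anything falls off the work surface, if the arm or the gripper's body presses on something with over 40 N, if the wrist force passes 120 N, or if a joint passes its speed limit or range.

### The arm

A 6-joint arm with a two-finger parallel gripper is mounted at the origin on the work surface. World frame = base frame: x ahead of the robot, y to its left, z up, the work surface at z = 0. Lengths are in mm, angles in rad, forces in N, time in s.
With the tool pointing down it reaches from about 300 to 850 mm from the base axis. Payload 4.2 kg.
Tool frame: the origin (TCP) lies on the mounting face of the last link; the fingertips stand 191 mm ahead of it and the grasp point (between the pads) lies 172 mm ahead of it (ctrl.tcp_to_grasp is the distance from the TCP to the grasp point, in mm); z points along the fingers, x is the direction in which the jaws open and shut, and the axes are right-handed (so a half turn about z gives the same grasp; the last joint's range is limited). The gripper opens to 91 mm and grips with 3 to 60 N. Pads are 32 mm wide; open, the fingers measure 118 mm over their backs; the gripper's body (76 mm by 178 mm) begins 60 mm behind the grasp point.
Start: joints at [1.262, 0.32, 1.565, -0, 1.257, -0.02], TCP at [163.758, 551.186, 404.776] pointing down, gripper open.
Joint ranges: [-3.11, 3.11], [-0.84, 2.01], [0.21, 2.61], [-1.34, 4.49], [0.05, 2.63], [-2.56, 2.56]. Speed limits (rad/s): [2.57, 2.57, 3.14, 3.14, 3.14, 3.14].

### API

Orientations are given as [roll, pitch, yaw] about the fixed x, y, z axes, in that order (R = Rz(yaw) Ry(pitch) Rx(roll)).
In Python, from workcell import ctrl gives the robot as it stands. Calls block until the motion is done:
- ctrl.goto(position, orientation): joint-space move of the TCP to a pose.
- ctrl.move_l(position, max_speed=150, orientation=None, guard=None): straight line of the TCP; orientation=None keeps the orientation; max_speed is the mean speed in mm/s. With guard (N) it stops when the force on the tool has changed by that much, and returns True; else False.
- ctrl.goto_joints(angles): joint-space move.
- ctrl.set_gripper(opening, newtons=None): finger opening in mm; newtons is the grip in N (None keeps the last); returns when the fingers have stopped.
- ctrl.wait(seconds).
- ctrl.inverse_kinematics(position, orientation): joint angles nearest the present ones, or None.
- ctrl.read_state(): the state.
- ctrl.capture(name): name is "scene" or "top" or "wrist"; returns the picture (400x640x3 uint8, blue, green, red); there is no depth.
- ctrl.camera_info(name): a dict with "vfov" (degrees; the focal length in pixels is half the picture's height over the tangent of half this angle, whatever the lens; pixels are square), "cx", "cy" (the principal point, pixels), "eye" and "orientation" of the camera in the world. Camera axes: x right, y down, z forward; pixel columns grow to the right and rows downward; lengths in mm; the calibration is good to about 2 mm. The wrist camera is an equidistant fisheye: a pixel r from the principal point sees the ray r / f radians off the axis. A picture is of the moment at which its call begins: read the wrist's pose just before it. camera_info takes no time and is no camera call; for the wrist camera it gives the pose at the moment of the call.
A pose or a line that the arm cannot do raises ctrl.IKError and nothing moves.
- ctrl.finish_job(): hands the job in, once; it reports no verdict.
The state is a dict: "time_s": time; "q": joint angles; "dq": joint speeds; "effort": joint torques, N m; "tool_pos": TCP position; "ee_rot": TCP orientation; "ft_force": force on the tool from outside, world axes, zero at the start; "torque": the same for the moment, N m; "grip_width": finger opening in mm.
Only numpy, scipy, OpenCV 4.12 (cv2) and the standard library are available. Lean on these libraries where they do the work, as an engineer would, in place of code of your own. Each camera call takes 0.05 s, during which the arm holds its last target.

## Working session

There is one attempt and no reset: what is moved stays moved. The work goes in short steps, each a Python script; the robot and the scene stay as the last script left them, time stands still between calls to the robot, and variables do not carry over. Pictures are saved under pics/ and viewed, and the job is handed in when it is done.

```bash
ls; mkdir -p pics; python3 - <<'E'
from workcell import ctrl
import cv2
for n in ["scene","top","wrist"]:
    i=ctrl.camera_info(n); print(n,i)
    cv2.imwrite(f"pics/{n}0.png",ctrl.capture(n))
s=ctrl.read_state(); print(s)
E
```

```text
pics
scene {'vfov': 56.17374093565752, 'cx': 314.26704804263926, 'cy': 189.46682588122715, 'eye': array([1173.42992489,  459.30787973,  893.03434592]), 'orientation': array([-2.38783052, -0.01757494,  2.20843183])}
top {'vfov': 43.3574227659224, 'cx': 317.0146841245836, 'cy': 196.59011196963277, 'eye': array([ 336.34456916,   40.90761057, 1353.61209485]), 'orientation': array([-2.9539093 , -0.03365189, -1.55460289])}
wrist {'vfov': 65.70646984690485, 'cx': 321.61556900043, 'cy': 198.86999714027962, 'eye': array([ 98.23050894, 570.00212875, 383.44422628]), 'orientation': array([ 2.89835249e+00, -9.57467706e-05,  1.28193653e+00])}
{'time_s': 0.15, 'q': array([ 1.26200366e+00,  3.20137262e-01,  1.56541104e+00,  5.24053431e-06,
        1.25737110e+00, -2.00276987e-02]), 'dq': array([ 1.09574912e-03,  4.53278229e-04, -4.07289586e-03, -1.34112973e-03,
        5.70124664e-05,  3.60726423e-04]), 'effort': array([ 5.27753491e-04, -4.12770724e+01, -2.32153094e+01,  7.27282232e-02,
        4.33830090e-02, -1.11809295e-04]), 'tool_pos': array([163.71719012, 551.06788086, 404.11295619]), 'ee_rot': array([-3.14156110e+00,  1.32638644e-03,  1.28202976e+00]), 'ft_force': array([ 0.20118833, -0.26922915, -0.00694219]), 'torque': array([ 0.01430915,  0.04617507, -0.0003311 ]), 'grip_width': 90.92676587777252}
```

View pics/scene0.png

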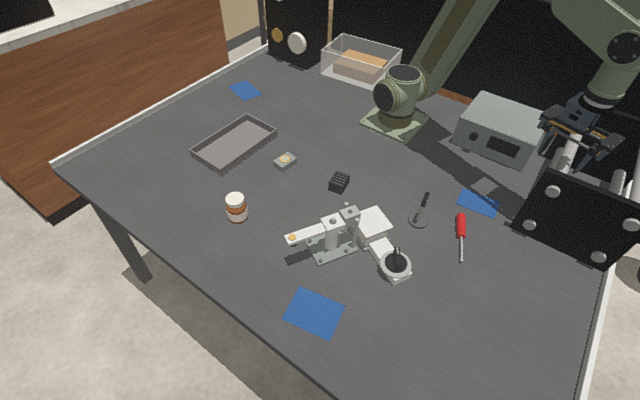

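View pics/top0.png

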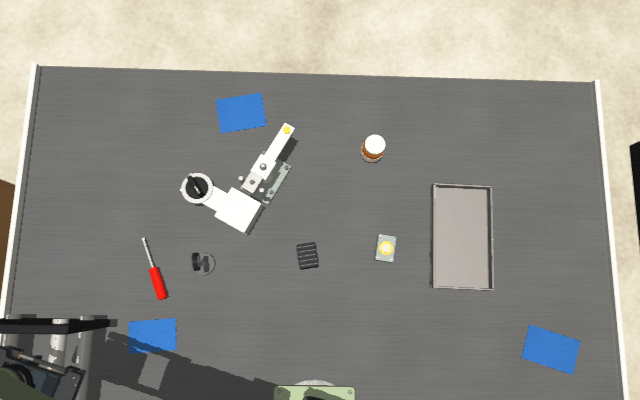

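View pics/wrist0.png

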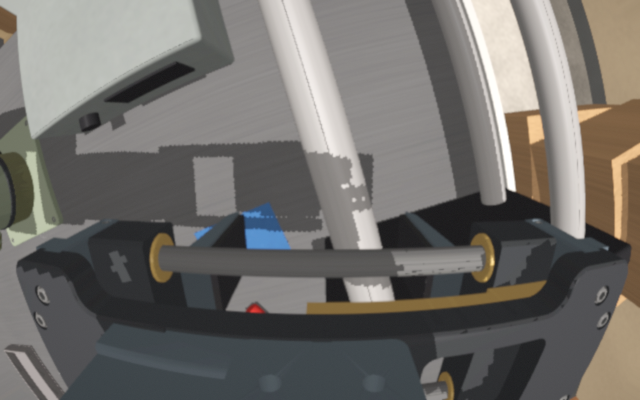

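```bash
cat > h.py <<'E'
from workcell import ctrl
import numpy as np, cv2
from scipy.spatial.transform import Rotation as Ro
def f_of(i): return 200/np.tan(np.radians(i['vfov'])/2)
def ray(name,u,v,info=None):
    i=info or ctrl.camera_info(name); f=f_of(i); x=(u-i['cx']);y=(v-i['cy'])
    if name=='wrist':
        r=np.hypot(x,y)+1e-9; th=r/f; d=np.array([np.sin(th)*x/r,np.sin(th)*y/r,np.cos(th)])
    else: d=np.array([x/f,y/f,1.]); 
    R=Ro.from_euler('xyz',i['orientation']).as_matrix()
    d=R@d; return np.array(i['eye']),d/np.linalg.norm(d)
def onz(name,u,v,z,info=None):
    e,d=ray(name,u,v,info); return e+d*(z-e[2])/d[2]
def proj(name,p,info=None):
    i=info or ctrl.camera_info(name); f=f_of(i)
    c=Ro.from_euler('xyz',i['orientation']).as_matrix().T@(np.array(p)-i['eye'])
    if name=='wrist':
        th=np.arctan2(np.hypot(c[0],c[1]),c[2]); k=f*th/np.hypot(c[0],c[1])
        return np.array([i['cx']+k*c[0],i['cy']+k*c[1]])
    return np.array([i['cx']+f*c[0]/c[2],i['cy']+f*c[1]/c[2]])
def tri(a,b):
    (e1,d1),(e2,d2)=a,b
    A=np.array([d1,-d2]).T; s,_,_,_=np.linalg.lstsq(A,e2-e1,rcond=None)
    p,q=e1+s[0]*d1,e2+s[1]*d2
    return (p+q)/2,np.linalg.norm(p-q)
def crop(im,u0,u1,v0,v1,k,fn): cv2.imwrite(fn,cv2.resize(im[v0:v1,u0:u1],None,fx=k,fy=k,interpolation=cv2.INTER_CUBIC))
def st():
    s=ctrl.read_state(); print('t%.1f'%s['time_s'],'pos',s['tool_pos'].round(1),'rpy',s['ee_rot'].round(3),'F',s['ft_force'].round(1),'g%.1f'%s['grip_width'],'q',s['q'].round(2)); return s
E
python3 - <<'E'
from h import *
a=cv2.imread('pics/scene0.png'); b=cv2.imread('pics/top0.png')
crop(a,440,640,60,280,2.7,'pics/c1.png'); crop(a,270,430,180,300,5,'pics/c2.png')
crop(b,160,320,90,260,3.5,'pics/c3.png'); crop(b,0,200,220,400,3,'pics/c4.png')
E
```

```text
(no output)
```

View pics/c1.png

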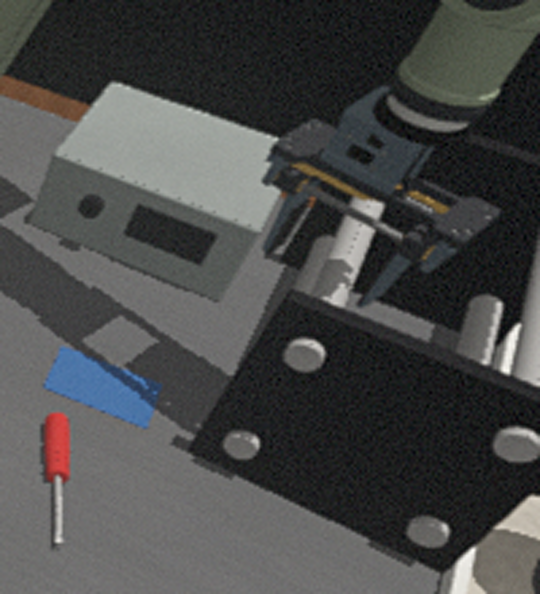

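View pics/c2.png

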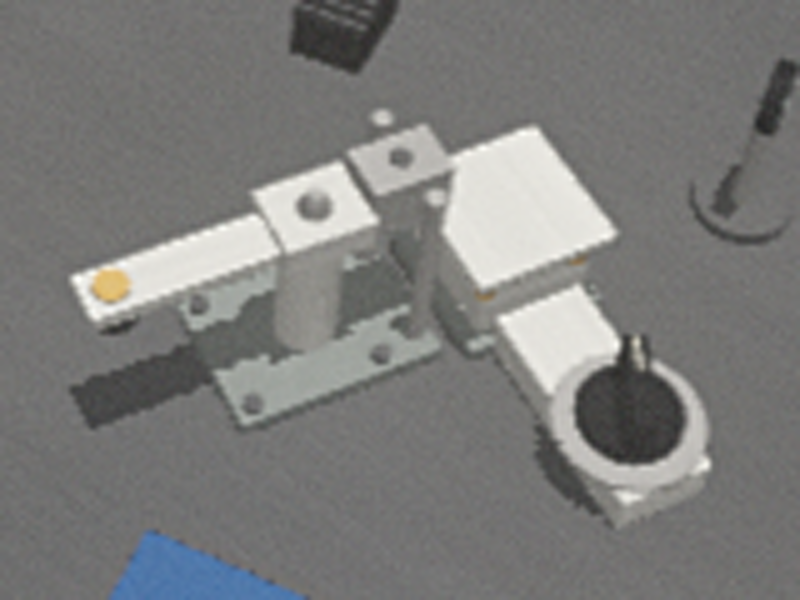

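View pics/c3.png

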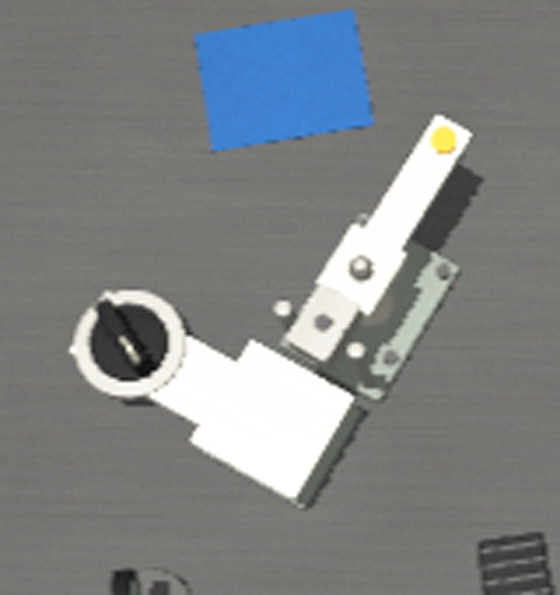

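View pics/c4.png

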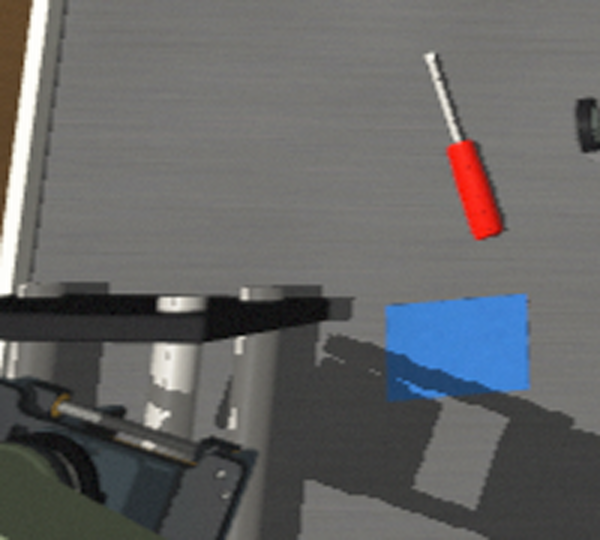

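```bash
python3 - <<'E'
from h import *
T=lambda x,y:(160+x/3.5,90+y/3.5); S=lambda x,y:(270+x/5,180+y/5)
def pr(n,p): print(n,np.round(p,1))
for n,t,s,z in [('pin',T(360,266),S(316,203),132),('wt',T(322,321),S(401,157),136),('foot',T(444,140),S(111,286),112),
  ('postL',T(283,308),S(437,198),135),('postR',T(356,350),S(382,118),135),('knobtop',T(128,345),None,74)]:
    o=onz('top',*t,z)
    if s:
        p,e=tri(ray('top',*t),ray('scene',*s)); print(n,o.round(1),p.round(1),round(e,1),onz('scene',*s,z).round(1))
    else: print(n,o.round(1))
for t,s in [((250,340),(455,150)),((353,398),(535,127)),((300,502),(617,235)),((192,437),(482,293))]:
    p,e=tri(ray('top',*T(*t)),ray('scene',*S(*s))); print('plat',p.round(1),round(e,1))
for n,t in [('dump',(307,255)),('mount',(386,248)),('jar',(374,142)),('tr',(432,184)),('tr',(493,186)),('tr',(493,290)),('tr',(433,289)),('drv',(143,238)),('drv',(162,298)),('lens',(204,263)),('plate',(0,322)),('plate',(118,322))]:
    print(n,onz('top',*t,30).round(0))
E
```

```text
pin [643.7 139.8 132. ] [644.8 143.  122.3] 5.4 [650.3 149.4 132. ]
wt [602.1 164.8 136. ] [601.2 166.9 135.5] 4.6 [600.5 169.1 136. ]
foot [745.5  83.4 112. ] [744.7  85.5 110.5] 5.0 [744.5  88.6 112. ]
postL [611.1 192.7 135. ] [610.6 195.3 132.1] 5.0 [611.7 198.6 135. ]
postR [582.  140.2 135. ] [581.6 142.5 131.9] 4.6 [583.  145.8 135. ]
knobtop [594.2 312.6  74. ]
plat [587.9 203.7 153. ] 18.9
plat [537.4 175.8 117.5] 71.7
plat [478.4 221.5  -6.3] 66.2
plat [550.2 243.1  16.6] 64.8
dump [432.  24.  30.]
mount [ 455. -184.   30.]
jar [ 745. -154.   30.]
tr [ 630. -311.   30.]
tr [ 629. -478.   30.]
tr [ 350. -465.   30.]
tr [ 350. -306.   30.]
drv [468. 453.  30.]
drv [316. 392.  30.]
lens [407. 291.  30.]
plate [251. 790.  30.]
plate [255. 498.  30.]
```

```bash
python3 - <<'E'
from h import *
T=lambda x,y:(160+x/3.5,90+y/3.5); S=lambda x,y:(270+x/5,180+y/5)
for t,s in [((250,340),(482,293)),((192,437),(617,235)),((300,502),(540,127))]:
    p,e=tri(ray('top',*T(*t)),ray('scene',*S(*s))); print('plat',p.round(1),round(e,1))
ctrl.move_l([163.7,551.2,520],200); st()
ctrl.goto([515,205,430],[np.pi,0,-np.pi/2]); st()
i=ctrl.camera_info('wrist'); im=ctrl.capture('wrist'); print(i)
cv2.imwrite('pics/w1.png',im); b=ctrl.capture('top'); cv2.imwrite('pics/top1.png',b); a=ctrl.capture('scene'); cv2.imwrite('pics/scene1.png',a)
crop(b,0,250,220,400,3,'pics/c5.png')
E
```

```text
plat [601.2 226.7  64.1] 4.2
plat [526.2 266.2  69.2] 7.0
plat [479.5 188.4  63.4] 12.2
t0.9 pos [163.7 551.  518.8] rpy [-3.142e+00  2.000e-03  1.282e+00] F [-0.4  0.3 -0.1] g91.0 q [ 1.26  0.27  1.35 -0.    1.52 -0.02]
t2.7 pos [514.8 205.5 429.9] rpy [ 3.141  0.    -1.57 ] F [ 0.8  0.4 -0.4] g90.8 q [0.36 0.27 1.57 0.   1.3  1.93]
{'vfov': 65.70646984690485, 'cx': 321.61556900043, 'cy': 198.86999714027962, 'eye': array([581.43990048, 205.38180156, 409.2728255 ]), 'orientation': array([ 2.89878837e+00,  1.77937171e-03, -1.56967455e+00])}
```

View pics/w1.png

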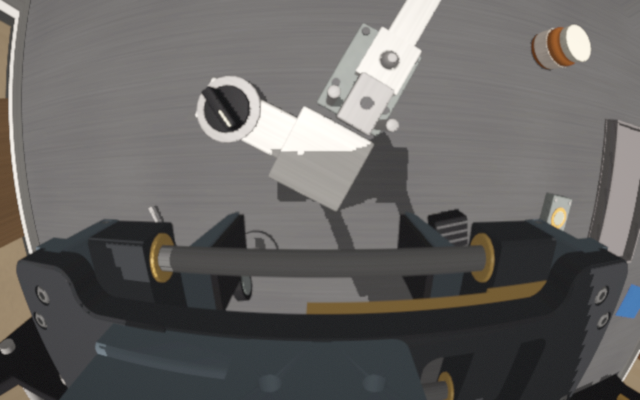

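View pics/c5.png

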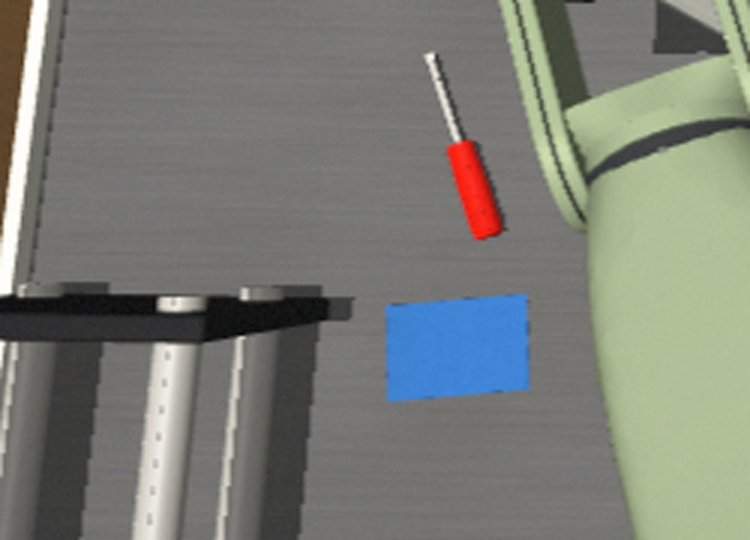

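View pics/scene1.png

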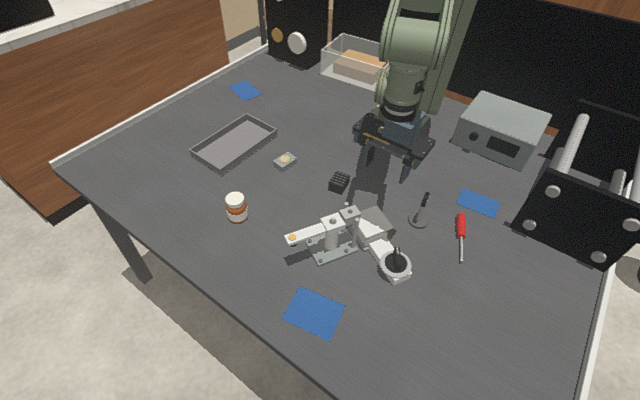

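```bash
python3 - <<'E'
from h import *
im=cv2.imread('pics/w1.png'); crop(im,180,450,0,215,2.9,'pics/c6.png')
b=cv2.imread('pics/top1.png'); crop(b,285,420,215,280,5.8,'pics/c7.png')
E
```

```text
(no output)
```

View pics/c6.png

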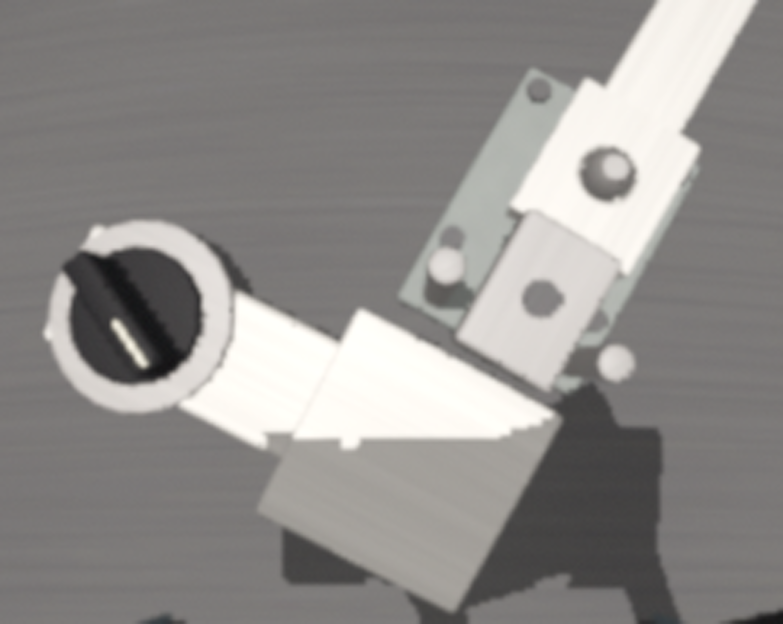

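View pics/c7.png

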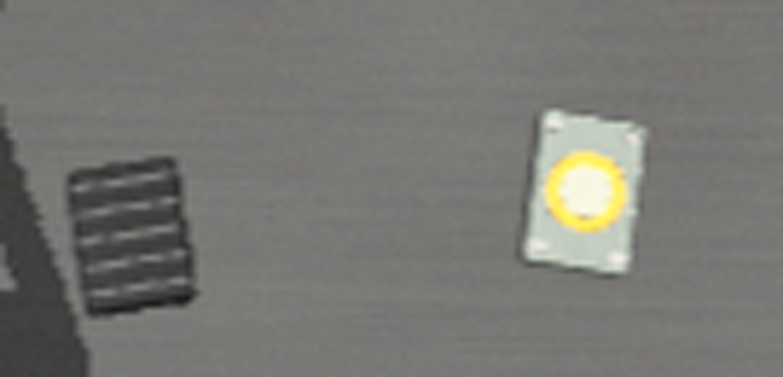

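```bash
cat > m.py <<'E'
from h import *
i={'vfov': 65.70646984690485, 'cx': 321.61556900043, 'cy': 198.86999714027962, 'eye': np.array([581.43990048, 205.38180156, 409.2728255 ]), 'orientation': np.array([ 2.89878837e+00,  1.77937171e-03, -1.56967455e+00])}
C=lambda x,y:(180+x/2.9,x*0+y/2.9)
T7=lambda x,y:(285+x/5.8,215+y/5.8)
w=lambda x,y,z:onz('wrist',*C(x,y),z,i)
print('pin',w(614,167,132).round(1),w(607,173,120).round(1))
h=np.array([w(590,78,120),w(700,148,120),w(622,272,120),w(512,208,120)]); print(h.round(1),h.mean(0))
pl,pr=w(447,265,135),w(616,361,135); print('posts',pl.round(1),pr.round(1),((pl+pr)/2).round(1),np.linalg.norm(pl-pr))
print('wt',w(542,298,136).round(1))
for z in (62,64,66,68):
    p=np.array([w(362,309,z),w(558,414,z),w(456,612,z),w(258,510,z)]); print(z,p.mean(0).round(1),[round(np.linalg.norm(p[k]-p[k-1]),1) for k in range(4)])
d=p[0]-p[3]; print('jack dir angle',np.arctan2(*(p[2]-p[1])[[1,0]]),np.arctan2(*(p[3]-p[0])[[1,0]]))
print('knob disc',w(140,314,42).round(1))
for a in [(62,265),(95,250),(182,352),(150,368)]: print('bar',w(*a,74).round(1))
for n,q,z in [('dump',[(68,172),(174,158),(196,297),(90,316)],36),('mount',[(541,110),(648,127),(628,273),(522,262)],24)]:
    p=np.array([onz('top',*T7(*c),z) for c in q]); print(n,p.mean(0).round(1),[round(np.linalg.norm(p[k]-p[k-1]),1) for k in range(4)],'long',np.arctan2(*(p[0]+p[1]-p[2]-p[3])[[1,0]]))
E
python3 m.py
```

```text
pin [643.8 142.9 132. ] [644.3 142.5 120. ]
[[677.2 147.6 120. ]
 [655.7 110.5 120. ]
 [611.3 137.7 120. ]
 [630.9 173.7 120. ]] [643.77488697 142.3640949  120.        ]
posts [610.2 195.  135. ] [581.9 142.7 135. ] [596.1 168.8 135. ] 59.39087056760528
wt [600.6 166.2 136. ]
62 [541.2 206.8  62. ] [np.float64(88.6), np.float64(85.8), np.float64(88.8), np.float64(89.1)]
64 [541.4 206.8  64. ] [np.float64(88.1), np.float64(85.3), np.float64(88.3), np.float64(88.6)]
66 [541.6 206.8  66. ] [np.float64(87.6), np.float64(84.8), np.float64(87.8), np.float64(88.1)]
68 [541.9 206.8  68. ] [np.float64(87.1), np.float64(84.3), np.float64(87.3), np.float64(87.6)]
jack dir angle 2.688210488099713 2.651335377334904
knob disc [602.9 318.7  42. ]
bar [622.5 341.   74. ]
bar [627.3 327.1  74. ]
bar [585.7 292.3  74. ]
bar [580.1 305.2  74. ]
dump [430.3  22.2  36. ] [np.float64(65.1), np.float64(48.3), np.float64(63.1), np.float64(48.2)] long 0.1745504157540959
mount [ 454.5 -184.6   24. ] [np.float64(70.2), np.float64(49.8), np.float64(67.6), np.float64(48.6)] long -0.13980261856482476
```

```bash
cat > pick.py <<'E'
from h import *
D=[np.pi,0]
def pick(x,y,yaw,zt,px,py,pyaw=-np.pi/2):
    ctrl.set_gripper(82,25)
    ctrl.goto([x,y,290],D+[yaw]); 
    hit=ctrl.move_l([x,y,zt],120,guard=8); s=st(); print('hit',hit)
    if hit: ctrl.move_l([x,y,290],120); return
    ctrl.set_gripper(20,25); s=st(); w=s['grip_width']
    ctrl.move_l([x,y,300],150); st()
    ctrl.goto([px,py,300],D+[pyaw])
    ctrl.move_l([px,py,zt+8],120,guard=8); s=st()
    ctrl.set_gripper(min(w+25,88)); ctrl.move_l([px,py,300],200)
E
python3 - <<'E'
from pick import *
pick(430.3,22.2,-1.397,195,565,-388)
b=ctrl.capture('top'); cv2.imwrite('pics/top2.png',b)
E
```

```text
t5.1 pos [430.8  22.4 195.5] rpy [-3.14  -0.    -1.397] F [ 0.3 -0.4  0.5] g82.1 q [0.03 0.36 2.16 0.   0.62 1.42]
hit False
t5.7 pos [430.3  22.3 195.3] rpy [-3.141  0.    -1.398] F [0.  3.1 4.7] g49.7 q [0.03 0.36 2.16 0.   0.62 1.42]
t6.6 pos [429.8  22.1 299.1] rpy [ 3.14   0.    -1.397] F [ 0.1  0.1 -2.3] g49.8 q [ 0.02  0.2   2.03 -0.    0.91  1.42]
t9.1 pos [ 565.4 -388.2  203.9] rpy [-3.140e+00 -1.000e-03 -1.571e+00] F [-0.8 -0.7 -1.6] g49.7 q [-0.62  0.65  1.53  0.    0.95  0.95]
```

View pics/top2.png

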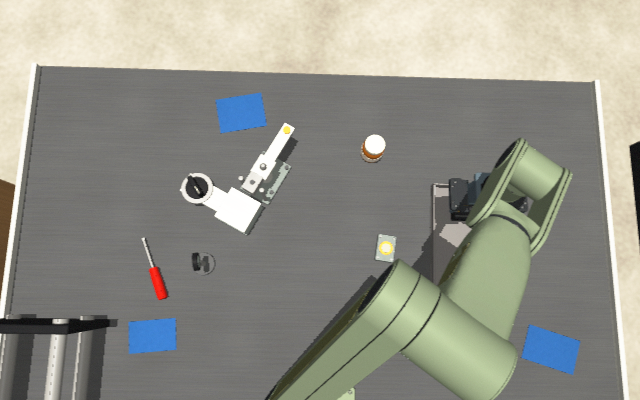

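The dump was gripped at 49.7 mm and released in the tray. The mount is still at (386,248), so I'll pick it next.

```bash
python3 - <<'E'
from pick import *
pick(454.5,-184.6,-1.71,193,430,-388)
ctrl.goto([515,-100,400],[np.pi,0,-np.pi/2])
b=ctrl.capture('top'); cv2.imwrite('pics/top3.png',b); st()
E
```

```text
t12.6 pos [ 454.9 -184.9  193.4] rpy [-3.14 -0.   -1.71] F [-0.1  0.5  1.3] g82.2 q [-0.41  0.43  2.03  0.    0.68  1.3 ]
hit False
t13.2 pos [ 454.5 -184.5  193.2] rpy [-3.141  0.    -1.71 ] F [-0.4  1.5  1.8] g47.7 q [-0.41  0.43  2.03  0.    0.68  1.3 ]
t14.1 pos [ 454.  -184.5  299.1] rpy [ 3.14  0.   -1.71] F [-0.6  0.5 -1.8] g47.9 q [-0.41  0.29  1.91 -0.    0.95  1.3 ]
t15.9 pos [ 430.4 -388.1  201.7] rpy [-3.14e+00 -1.00e-03 -1.57e+00] F [ 0.7  0.1 -1.5] g47.9 q [-0.75  0.52  1.81  0.    0.81  0.82]
t18.4 pos [ 514.9 -101.   399.1] rpy [ 3.14  -0.    -1.572] F [-0.1  0.5  0.1] g72.6 q [-0.22  0.24  1.69 -0.    1.21  1.36]
```

View pics/top3.png

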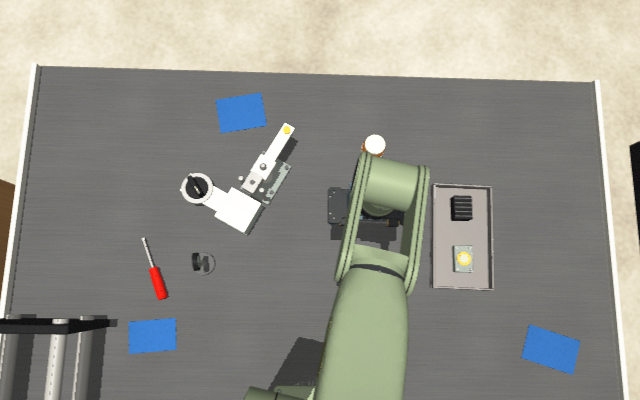

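```bash
python3 - <<'E'
from h import *
D=[np.pi,0,1.06]
ctrl.set_gripper(0,20)
def touch(x,y,z0,z1):
    ctrl.goto([x,y,z0+40],D); ctrl.move_l([x,y,z0],100); ctrl.wait(.2)
    ctrl.wait(.1); r=ctrl.move_l([x,y,z1],12,guard=3); s=st(); print(r, s['tool_pos'][2]-191); ctrl.move_l([x,y,z0+40],100)
touch(470,110,200,186)
touch(524,214,268,245)
E
```

```text
t23.0 pos [470.  110.  191.1] rpy [-3.141  0.     1.06 ] F [-0.2  1.   4.8] g0.5 q [ 0.21  0.43  2.05 -0.    0.67 -0.85]
True 0.08771274594943179
t25.9 pos [524.  214.  261.3] rpy [-3.142  0.     1.06 ] F [ 0.2 -0.7  3.7] g0.5 q [ 0.37  0.43  1.78 -0.    0.92 -0.69]
True 70.27865773211431
```

```bash
python3 - <<'E'
from h import *
D=[np.pi,0,1.06]
P=np.array([644,142.6])
ctrl.set_gripper(72,8)
ctrl.goto([*P,380],D)
s0=st()
r=ctrl.move_l([*P,285],80,guard=6); st(); print(r)
if not r:
    ctrl.set_gripper(30,8); ctrl.wait(.3); s=st()
    dF=s['ft_force']-s0['ft_force']; j=np.array([np.cos(1.06),np.sin(1.06)]); print('jaw force',dF[:2]@j,'along',dF[:2]@[-j[1],j[0]])
E
```

```text
t28.4 pos [643.2 142.8 378.9] rpy [-3.139e+00  1.000e-03  1.060e+00] F [-0.7 -0.6 -0.7] g72.3 q [ 0.2   0.47  1.4   0.    1.28 -0.86]
t29.7 pos [644.2 142.7 285.7] rpy [ 3.141e+00 -1.000e-03  1.060e+00] F [ 0.   0.2 -0.5] g72.2 q [ 0.2   0.54  1.52  0.    1.08 -0.86]
False
t30.6 pos [644.  142.6 285.1] rpy [ 3.141 -0.     1.06 ] F [0.5 0.1 0.4] g43.9 q [ 0.2   0.54  1.52  0.    1.08 -0.86]
jaw force 1.1516602004712164 along -0.7317918104809615
```

```bash
python3 - <<'E'
from h import *
D=[np.pi,0,1.06]
P=np.array([644,142.6])
ctrl.set_gripper(30,40); st()
ctrl.move_l([*P,322],50); st()
ctrl.move_l([*P,385],100); st()
b=ctrl.capture('top'); cv2.imwrite('pics/top4.png',b); a=ctrl.capture('scene'); cv2.imwrite('pics/scene4.png',a)
crop(a,230,460,100,300,3,'pics/c8.png')
E
```

```text
t30.8 pos [644.  142.7 285.1] rpy [ 3.141 -0.     1.06 ] F [-0.1 -0.   2.3] g43.9 q [ 0.2   0.54  1.52  0.    1.08 -0.86]
t31.7 pos [643.8 142.6 321.7] rpy [-3.141  0.     1.06 ] F [ 0.   0.3 -3.6] g43.7 q [ 0.2   0.51  1.48 -0.    1.16 -0.86]
t32.5 pos [643.8 142.6 384.2] rpy [-3.14e+00  1.00e-03  1.06e+00] F [-0.3 -0.9 -4.1] g44.0 q [ 0.2   0.47  1.39  0.    1.29 -0.86]
```

View pics/c8.png

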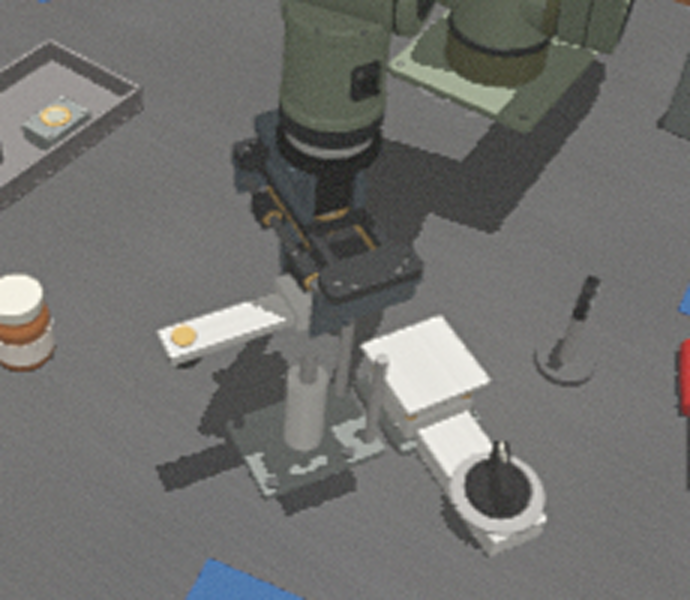

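```bash
python3 - <<'E'
from h import *
D=[np.pi,0,-2.067]
P=np.array([644,142.6])
ctrl.goto([*P,385],D); st()
ctrl.move_l([*P,323],80); ctrl.wait(.2); st()
b=ctrl.capture('top'); cv2.imwrite('pics/top5.png',b); a=ctrl.capture('scene'); cv2.imwrite('pics/scene5.png',a)
crop(a,260,440,150,300,4,'pics/c9.png')
i=ctrl.camera_info('wrist'); w=ctrl.capture('wrist'); cv2.imwrite('pics/w5.png',w)
E
```

```text
t35.2 pos [644.  142.6 385. ] rpy [ 3.142 -0.    -2.067] F [-0.3 -0.2 -4.5] g44.1 q [ 0.2   0.47  1.38 -0.    1.29  2.27]
t36.3 pos [644.1 142.6 323.7] rpy [-3.141e+00  1.000e-03 -2.067e+00] F [-0.8  0.9 -4.8] g43.9 q [ 0.2   0.51  1.47 -0.    1.16  2.27]
```

View pics/c9.png

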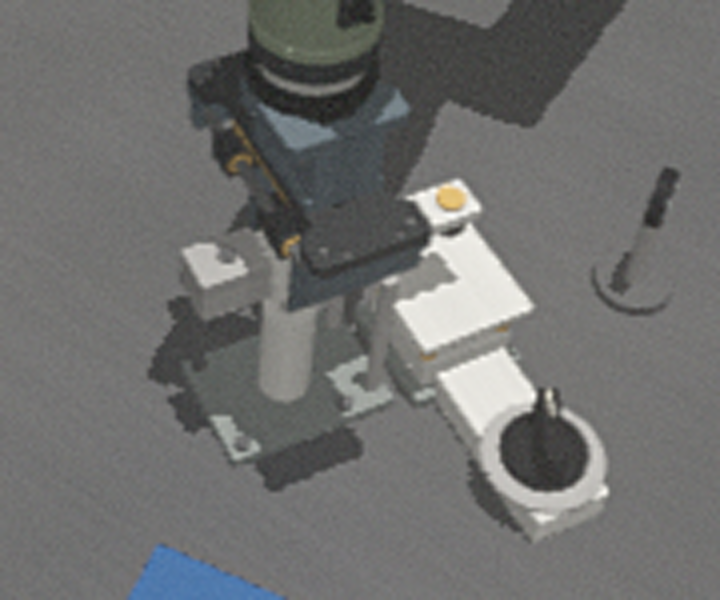

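View pics/w5.png

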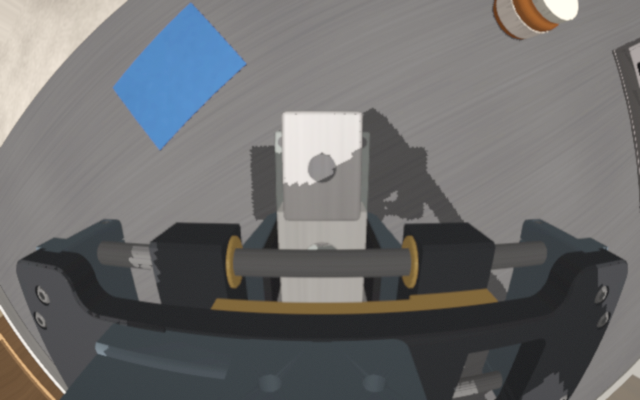

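```bash
python3 - <<'E'
from h import *
P=np.array([644,142.6]); a=2.645
i=ctrl.camera_info('wrist'); zh=100+323.5-285
p=onz('wrist',321,167,zh+36,i)[:2]; u=np.array([np.cos(a),np.sin(a)])
print('hole est',p+50*u, 'along err',(p+50*u-P)@u)
r=ctrl.move_l([*P,286],15,guard=5); st(); print(r)
E
```

```text
hole est [642.90438898 143.14815223] along err 1.2244308568840965
t39.1 pos [644.2 142.6 286.2] rpy [-3.141  0.    -2.067] F [ 2.9 -1.8 -2.5] g43.7 q [ 0.2   0.54  1.52 -0.    1.08  2.27]
False
```

```bash
python3 - <<'E'
from h import *
P=np.array([644,142.6])
r=ctrl.move_l([*P,284.6],10,guard=5); st(); print(r)
ctrl.set_gripper(60,20); st()
ctrl.move_l([*P,300],60); st()
ctrl.move_l([*P,400],150)
i=ctrl.camera_info('wrist'); print(i)
ctrl.goto([500,80,430],[np.pi,0,-1.57]); i=ctrl.camera_info('wrist'); print(i)
w=ctrl.capture('wrist'); cv2.imwrite('pics/w6.png',w)
a=ctrl.capture('scene'); crop(a,260,440,150,300,4,'pics/c10.png')
b=ctrl.capture('top'); crop(b,160,320,90,260,3.5,'pics/c11.png')
E
```

```text
t39.3 pos [644.2 142.6 285.1] rpy [-3.141e+00  1.000e-03 -2.067e+00] F [-0.9  0.9  5.2] g43.7 q [ 0.2   0.54  1.52 -0.    1.08  2.27]
True
t39.8 pos [644.8 142.  284. ] rpy [-3.139 -0.    -2.067] F [-0.3  0.5 -0.5] g60.2 q [ 0.2   0.54  1.52 -0.    1.08  2.27]
t40.2 pos [644.1 142.6 300.9] rpy [-3.138e+00  1.000e-03 -2.067e+00] F [-0.2  0.6 -0.8] g60.0 q [ 0.2   0.52  1.5  -0.    1.11  2.27]
{'vfov': 65.70646984690485, 'cx': 321.61556900043, 'cy': 198.86999714027962, 'eye': array([702.24630858, 110.1825719 , 378.33964713]), 'orientation': array([ 2.89948100e+00,  2.83889732e-04, -2.06684113e+00])}
{'vfov': 65.70646984690485, 'cx': 321.61556900043, 'cy': 198.86999714027962, 'eye': array([567.19198753,  79.86209129, 409.08661465]), 'orientation': array([ 2.89961595e+00,  1.81409662e-03, -1.57147304e+00])}
```

View pics/c10.png

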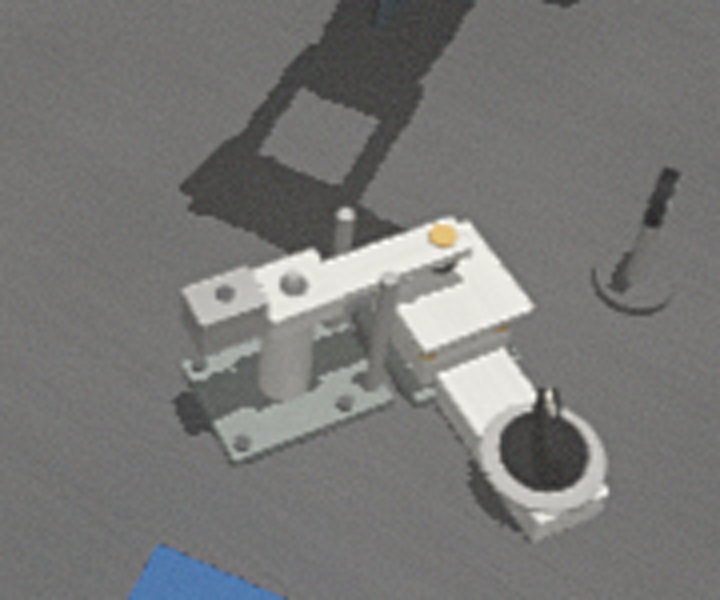

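View pics/c11.png

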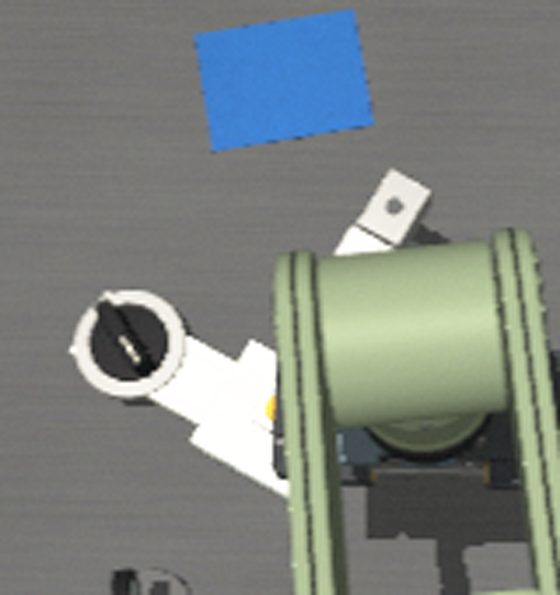

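View pics/w6.png

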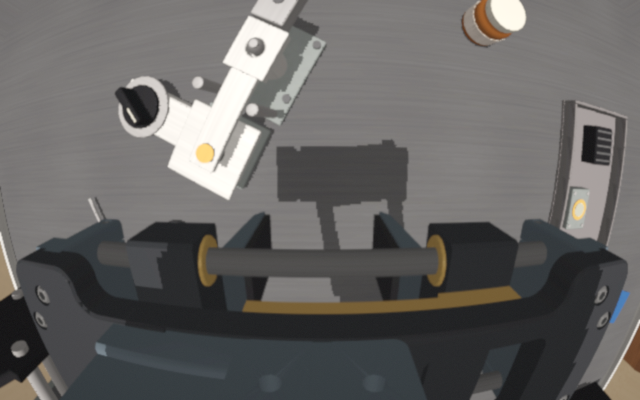

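```bash
python3 - <<'E'
from h import *
ctrl.goto([520,316,360],[np.pi,0,-1.57]); ctrl.wait(.2); i=ctrl.camera_info('wrist')
w=ctrl.capture('wrist'); cv2.imwrite('pics/w7.png',w); print(i); q=proj('wrist',[603.5,316.8,74],i); print(q)
import pickle; pickle.dump(i,open('i7.pkl','wb'))
u,v=map(int,q); v=max(v,60); print(u-60,v-60); crop(w,u-60,u+60,v-60,v+60,5,'pics/c12.png')
E
```

```text
{'vfov': 65.70646984690485, 'cx': 321.61556900043, 'cy': 198.86999714027962, 'eye': array([587.040135  , 314.36179571, 340.3531422 ]), 'orientation': array([ 2.90028835e+00,  1.95446438e-03, -1.57201738e+00])}
[319.33203207 105.02712699]
259 45
```

View pics/c12.png

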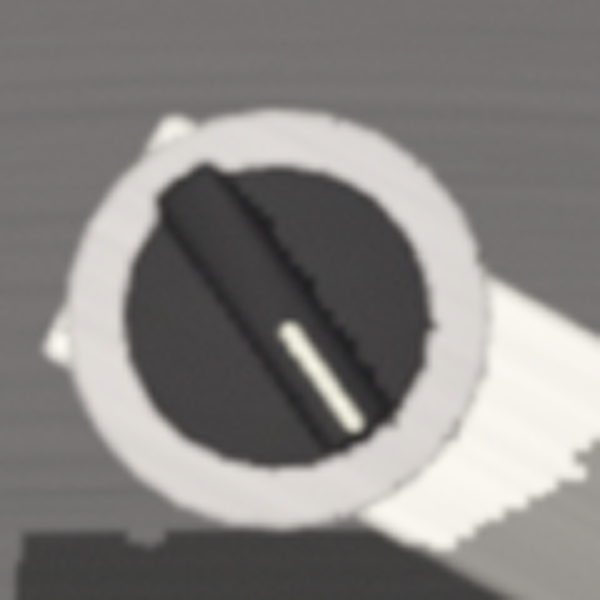

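```bash
python3 - <<'E'
from h import *
import pickle; i=pickle.load(open('i7.pkl','rb'))
C=lambda x,y,z:onz('wrist',259+x/5,45+y/5,z,i)
a,b=C(187,186,74),C(364,430,74); print(a,b,(a+b)/2,np.linalg.norm(a-b),np.arctan2(*(a-b)[[1,0]]))
a,b=C(290,328,74),C(354,427,74);print(np.arctan2(*(a-b)[[1,0]]))
print(C(279,318,42),C(279,318,40))
E
```

```text
[623.58082762 336.25956575  74.        ] [581.14758992 306.19606622  74.        ] [602.36420877 321.22781599  74.        ] 52.00378510301257 0.6164008603322617
0.5683444319778329
[602.04264738 321.40921334  42.        ] [602.14321621 321.45645546  40.        ]
```

```bash
cat > knob.py <<'E'
from h import *
Z=238
def jaw(y): return np.array([np.cos(y),np.sin(y)])
def null(c,yaw,F0):
    # nudge along jaw until lateral force small
    for k in range(5):
        ctrl.wait(.15); s=ctrl.read_state(); f=(s['ft_force']-F0)[:2]@jaw(yaw)
        print('  f%.1f'%f,'tq',s['torque'].round(2),'g%.1f'%s['grip_width'],c.round(1))
        if abs(f)<1.5: break
        c=c+jaw(yaw)*np.clip(f*0.2,-1.5,1.5); ctrl.move_l([*c,Z],20,orientation=[np.pi,0,yaw])
    return c
E
python3 - <<'E'
from knob import *
c=np.array([602.7,320.]); yaw=2.16
ctrl.set_gripper(60,8)
ctrl.goto([*c,340],[np.pi,0,yaw]); st()
r=ctrl.move_l([*c,Z],80,guard=5); ctrl.wait(.2); s=st(); print(r)
if not r:
    F0=s['ft_force']; ctrl.set_gripper(5,8); c=null(c,yaw,F0); st()
E
```

```text
t46.4 pos [602.7 320.  340. ] rpy [-3.142 -0.     2.16 ] F [0.3 0.  0.1] g60.2 q [ 0.47  0.53  1.39  0.    1.22 -1.69]
t48.1 pos [602.8 320.  238.5] rpy [3.141 0.    2.16 ] F [-0.9  0.1 -0.5] g60.0 q [ 0.47  0.61  1.51  0.    1.02 -1.69]
False
  f5.4 tq [ 0.86  0.56 -0.04] g13.9 [602.7 320. ]
  f3.5 tq [ 0.63  0.32 -0.05] g13.9 [602.1 320.9]
  f-0.5 tq [ 0.18 -0.04 -0.05] g14.1 [601.7 321.5]
t49.8 pos [601.9 321.2 238. ] rpy [3.141e+00 1.000e-03 2.160e+00] F [0.3 0.3 0.1] g14.1 q [ 0.47  0.61  1.51 -0.    1.02 -1.69]
```

```bash
python3 - <<'E'
from knob import *
c=np.array([601.8,321.35]); yaw=2.16
ctrl.set_gripper(5,15); 
F0=np.zeros(3)
for d in (1.0,0.6,1.2,1.2):
    for k in range(2):
        yaw-=d/2; ctrl.goto([*c,Z],[np.pi,0,yaw]); 
        s=st(); 
    c=null(c,yaw,F0)
E
```

```text
t50.5 pos [601.7 321.7 238. ] rpy [ 3.141e+00 -1.000e-03  1.662e+00] F [ 1.1  3.  -0.3] g13.7 q [ 0.47  0.61  1.51  0.    1.02 -1.19]
t51.1 pos [601.8 322.3 238. ] rpy [-3.141e+00 -2.000e-03  1.161e+00] F [-0.5  5.  -2. ] g13.9 q [ 0.47  0.61  1.51  0.    1.01 -0.69]
  f5.4 tq [ 0.97 -0.03 -0.08] g14.0 [601.8 321.4]
  f3.9 tq [0.91 0.3  0.  ] g13.9 [602.2 322.3]
  f1.8 tq [0.44 0.65 0.06] g14.1 [602.5 323.1]
  f-0.8 tq [0.2  0.95 0.06] g13.6 [602.7 323.4]
t52.8 pos [602.5 323.3 238. ] rpy [-3.141e+00  1.000e-03  8.630e-01] F [-5.1  2.1  2.3] g13.6 q [ 0.48  0.62  1.51  0.    1.02 -0.39]
t53.2 pos [602.7 323.5 238. ] rpy [-3.141 -0.     0.564] F [-4.   3.5  0.9] g14.2 q [ 0.48  0.62  1.51  0.    1.02 -0.09]
  f-2.0 tq [0.54 0.78 0.03] g14.2 [602.7 323.4]
  f-1.0 tq [0.71 0.64 0.06] g14.1 [602.3 323.2]
t54.4 pos [603.1 323.6 238. ] rpy [-3.14e+00 -3.00e-03 -3.70e-02] F [ 1.5  4.9 -2. ] g13.9 q [0.48 0.62 1.51 0.   1.02 0.51]
t55.0 pos [603.7 323.3 238. ] rpy [-3.138e+00 -3.000e-03 -6.370e-01] F [ 2.8  4.  -4.8] g13.9 q [ 0.48  0.62  1.51 -0.    1.01  1.11]
  f-0.7 tq [ 0.7  -0.31 -0.1 ] g13.9 [602.3 323.2]
t55.8 pos [604.2 322.7 238. ] rpy [-3.136e+00 -2.000e-03 -1.236e+00] F [ 5.5  2.2 -4.4] g14.0 q [ 0.47  0.62  1.51 -0.    1.01  1.71]
t56.4 pos [604.2 322.  238. ] rpy [-3.136 -0.    -1.836] F [ 5.4 -0.6 -2.2] g14.0 q [ 0.47  0.62  1.51 -0.    1.01  2.31]
  f-0.4 tq [-0.07 -0.66 -0.11] g14.0 [602.3 323.2]
```

```bash
python3 - <<'E'
from knob import *
c=np.array([602.7,322.5]); 
ctrl.set_gripper(60,8); s=st()
ctrl.move_l([*s['tool_pos'][:2],300],100)
yaw=-1.836+np.pi
q=ctrl.read_state()['q'].copy(); q[5]-=np.pi; ctrl.goto_joints(q)
ctrl.goto([*c,300],[np.pi,0,yaw]); st()
r=ctrl.move_l([*c,Z],80,guard=5); ctrl.wait(.2); s=st(); print(r)
if not r:
    F0=s['ft_force']; ctrl.set_gripper(5,8); c=null(c,yaw,F0); ctrl.set_gripper(5,15)
    for k in range(2):
        yaw-=0.425; ctrl.goto([*c,Z],[np.pi,0,yaw]); st()
    a=ctrl.capture('scene'); cv2.imwrite('pics/scene8.png',a); crop(a,260,440,150,300,4,'pics/c13.png')
E
```

```text
t57.4 pos [602.3 323.2 238. ] rpy [-3.142 -0.    -1.84 ] F [0.5 0.5 0.1] g59.9 q [ 0.48  0.62  1.51 -0.    1.02  2.32]
t61.1 pos [602.8 322.5 300.1] rpy [ 3.141 -0.     1.305] F [ 0.9  0.8 -1.2] g59.6 q [ 0.47  0.56  1.44 -0.    1.14 -0.83]
t62.2 pos [602.8 322.6 238.7] rpy [ 3.141e+00 -1.000e-03  1.306e+00] F [-0.2 -0.3 -0.2] g60.0 q [ 0.47  0.62  1.51 -0.    1.02 -0.83]
False
  f-0.9 tq [-0.09  0.06  0.05] g13.7 [602.7 322.5]
t63.8 pos [602.8 322.7 238. ] rpy [-3.142e+00 -1.000e-03  8.830e-01] F [0.9 0.8 0.2] g13.9 q [ 0.47  0.62  1.51  0.    1.02 -0.41]
t64.3 pos [603.  322.8 238. ] rpy [-3.141e+00 -1.000e-03  4.590e-01] F [ 1.6  1.2 -2. ] g13.9 q [0.47 0.62 1.51 0.   1.02 0.02]
```

View pics/c13.png

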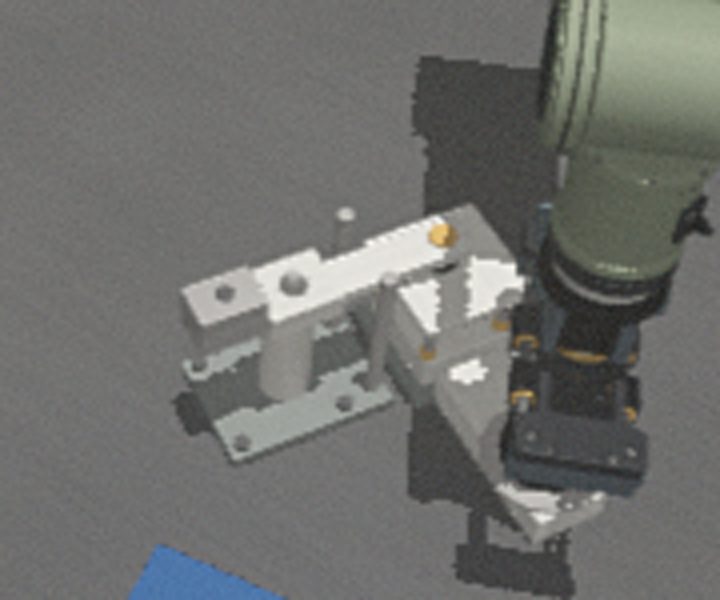

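```bash
python3 - <<'E'
from knob import *
s=st(); ctrl.set_gripper(60,8); s=st()
ctrl.move_l([*s['tool_pos'][:2],330],120)
ctrl.set_gripper(0,20)
x,y=529.1,246.4; D=[np.pi,0,1.07]
ctrl.goto([x,y,330],D); ctrl.move_l([x,y,289],80); ctrl.wait(.3)
r=ctrl.move_l([x,y,270],12,guard=3); s=st(); print(r, s['tool_pos'][2]-191); ctrl.move_l([x,y,340],100)
E
```

```text
t64.4 pos [603.  322.8 238. ] rpy [-3.141e+00 -1.000e-03  4.580e-01] F [ 2.1  2.  -2.3] g13.7 q [0.47 0.62 1.51 0.   1.02 0.02]
t65.2 pos [602.7 322.5 238. ] rpy [3.142 0.    0.456] F [ 0.  -0.3 -0.4] g59.6 q [ 0.47  0.62  1.51 -0.    1.02  0.02]
t69.6 pos [529.1 246.4 280.7] rpy [-3.142  0.     1.07 ] F [-0.3 -0.7  3.7] g0.8 q [ 0.42  0.44  1.72 -0.    0.99 -0.65]
True 89.7116251292868
```

```bash
python3 - <<'E'
from knob import *
c=np.array([602.7,322.5]); yaw=0.456
ctrl.set_gripper(60,8)
ctrl.goto([*c,330],[np.pi,0,yaw])
r=ctrl.move_l([*c,Z],100,guard=5); ctrl.wait(.2); s=st(); print(r)
if not r:
    F0=s['ft_force']; ctrl.set_gripper(5,8); c=null(c,yaw,F0); ctrl.set_gripper(5,15)
    yaw-=0.35; ctrl.goto([*c,Z],[np.pi,0,yaw]); ctrl.wait(.2); st()
    ctrl.set_gripper(60,8); s=st()
    ctrl.move_l([*s['tool_pos'][:2],330],120); ctrl.set_gripper(0,20)
    x,y=529.1,246.4; D=[np.pi,0,1.07]
    ctrl.goto([x,y,330],D); ctrl.move_l([x,y,289],80); ctrl.wait(.3)
    r=ctrl.move_l([x,y,275],12,guard=3); s=st(); print(r, s['tool_pos'][2]-191); ctrl.move_l([x,y,340],100)
    ctrl.goto([450,60,400],[np.pi,0,-1.57]); st()
    b=ctrl.capture('top'); cv2.imwrite('pics/top9.png',b); crop(b,160,320,90,260,3.5,'pics/c14.png')
    a=ctrl.capture('scene'); cv2.imwrite('pics/scene9.png',a); crop(a,260,440,150,300,4,'pics/c15.png')
E
```

```text
t73.3 pos [602.8 322.6 238.7] rpy [-3.142e+00 -1.000e-03  4.560e-01] F [ 0.1 -0.  -0.8] g60.2 q [0.47 0.62 1.51 0.   1.02 0.02]
False
  f2.3 tq [ 0.12 -0.4  -0.01] g14.1 [602.7 322.5]
  f1.8 tq [ 0.17 -0.39 -0.02] g13.9 [603.1 322.7]
  f1.5 tq [ 0.07 -0.18  0.01] g13.6 [603.4 322.9]
t75.8 pos [603.5 322.9 238. ] rpy [ 3.142 -0.     0.107] F [2.6 1.  0.6] g13.7 q [ 0.47  0.62  1.51 -0.    1.02  0.37]
t76.7 pos [603.4 322.8 238. ] rpy [3.142 0.    0.106] F [ 0.4 -0.2 -0.1] g60.0 q [ 0.47  0.62  1.51 -0.    1.02  0.37]
t81.2 pos [529.1 246.4 282.1] rpy [-3.142  0.     1.07 ] F [-0.1 -0.4  4.1] g0.4 q [ 0.42  0.43  1.72  0.    0.99 -0.65]
True 91.09088612052477
t83.9 pos [450.1  60.1 399.8] rpy [ 3.141  0.    -1.57 ] F [-0.1  0.3 -0.7] g0.7 q [0.11 0.13 1.83 0.   1.18 1.68]
```

View pics/c15.png

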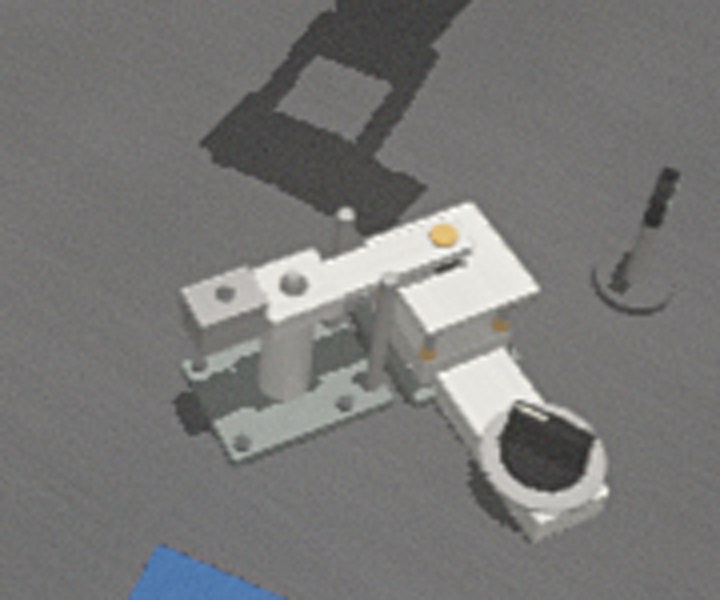

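View pics/top9.png

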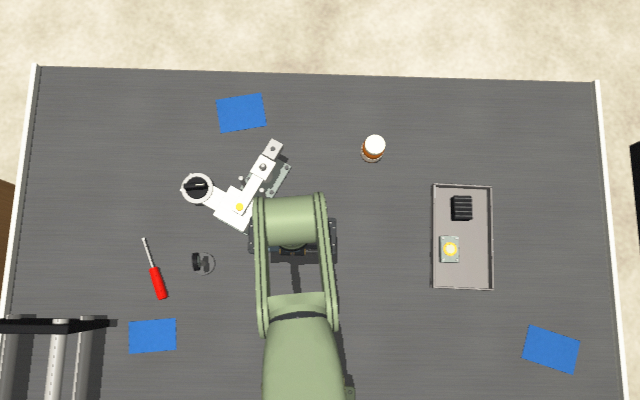

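```bash
python3 - <<'E'
from h import *
x,y=563,186.3; D=[np.pi,0,-0.497]
ctrl.goto([x,y,360],D); ctrl.move_l([x,y,311],80); ctrl.wait(.3)
r=ctrl.move_l([x,y,299],8,guard=2); s=st(); print(r, s['tool_pos'][2]-191); ctrl.move_l([x,y,360],80)
ctrl.goto([420,40,380],[np.pi,0,-1.57]); st()
i=ctrl.camera_info('wrist'); w=ctrl.capture('wrist'); cv2.imwrite('pics/w10.png',w)
b=ctrl.capture('top'); cv2.imwrite('pics/top10.png',b)
a=ctrl.capture('scene'); crop(a,170,440,100,300,2.9,'pics/c16.png')
c=np.array([[450,249]]); print(onz('top',450,249,29), onz('top',462,237,35))
E
```

```text
t86.8 pos [563.  186.3 304. ] rpy [ 3.142  0.    -0.497] F [-0.5 -0.4  4.3] g0.4 q [0.3  0.43 1.67 0.   1.05 0.8 ]
True 112.99205528022458
t88.5 pos [420.6  40.2 380.1] rpy [-3.141  0.    -1.569] F [-0.1 -0.   0.3] g0.4 q [0.07 0.1  1.92 0.   1.12 1.64]
[ 455.21056982 -354.80972775   29.        ] [ 487.1094894  -386.24256734   35.        ]
```

View pics/c16.png

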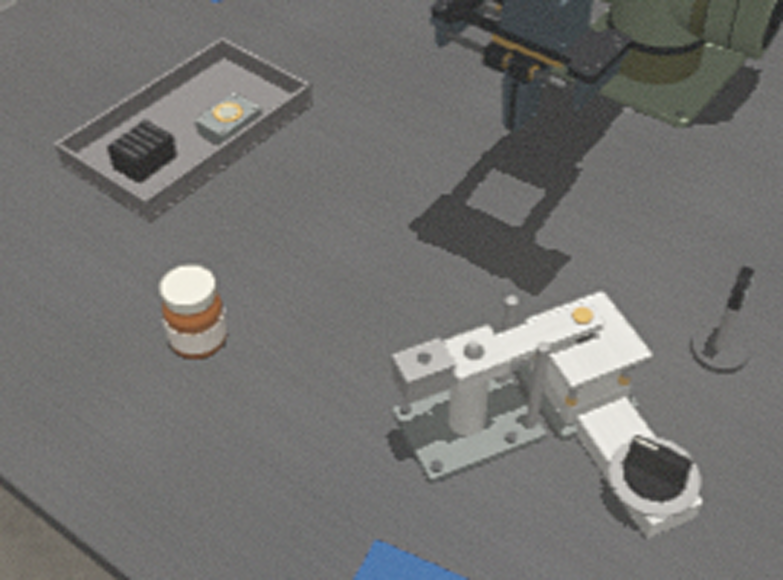

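View pics/top10.png

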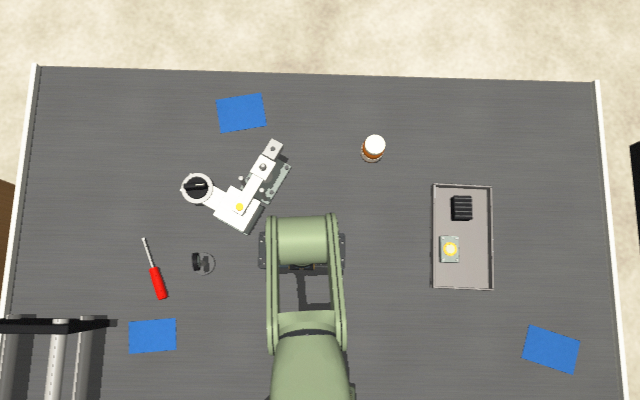

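```bash
python3 - <<'E'
from h import *
ctrl.wait(.5); st(); ctrl.finish_job()
E
```

```text
t89.2 pos [420.1  40.1 380. ] rpy [ 3.142  0.    -1.57 ] F [ 1.2 -0.9  1.2] g0.4 q [0.07 0.1  1.92 0.   1.12 1.64]
the job is handed in; nothing more can be done
```

I finished the job and handed it in at about 89 s; no verdict comes back, so what follows are my own checks.

- **Loose parts:** The beam dump and the lens mount are in the tray; the rail carrier was absent. The mount was knocked aside by about 35 mm after I placed it. It stayed flat inside the tray, roughly 32 mm off the tray's centre line against a 75 mm limit.
- **Swing arm:** I lifted it clear of the pin, turned it end for end and refitted it. The hub met the shoulder at the same gripper height as before the lift, so it is fully down. The arm lies between the posts, with the foot an estimated 10 mm from the platform's centre.
- **Jack:** I turned the knob in three grips, about 5.2 rad in all, and touched the platform before, during and after. The heights were 70.2, 89.6 and 91.0 mm, against a nominal 90 mm for the foot.
- **Platform contact:** A last touch on the arm's bar read about 112.9 mm, against 112 mm when lying flat. So the platform carries the foot, with the arm tilted about 0.01 rad. I inferred the contact from these heights and did not measure the contact force itself.
- **Bystanders:** The jar, lens post and screwdriver look unmoved in the last top picture, and the robot was clear of everything at the end.

Two measurements disagreed. The wrist-camera views put the knob's axis about 5 mm apart, which I corrected from the forces felt while gripping it. The top and scene cameras also differed by about 5 mm, so I used the wrist camera for the pin.

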